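# Vent an espresso machine and take off its boiler cap

### The arm

A 6-joint arm with a two-finger parallel gripper is mounted at the origin on the work surface. World frame = base frame: x ahead of the robot, y to its left, z up, the work surface at z = 0. Lengths are in m, angles in degrees, forces in N, time in s.
With the tool pointing down it reaches from about 0.35 to 0.975 m from the base axis. Payload 7.1 kg.
Tool frame: the origin (TCP) lies at the very end of the fingers, on their centre line; the grasp point (between the pads) lies 19 mm behind it (bot.pinch_z is the distance from the TCP to the grasp point, in m); z points along the fingers, y is the line along which they close (so a half turn about z gives the same grasp; the last joint's range is limited). The gripper opens to 88 mm and grips with 3 to 60 N. Pads are 20 mm wide; open, the fingers measure 115 mm over their backs; the gripper's body (75 mm by 178 mm) begins 61 mm behind the grasp point.
Start: joints at [63.713, 24.242, 93.386, -0, 62.372, -1.089], TCP at [0.266, 0.566, 0.183] pointing down, gripper open.
Joint ranges: [-172.04, 172.04], [-51.8, 120.97], [4.93, 147.93], [-75.15, 255.16], [6.16, 154.13], [-145.62, 145.62]. Speed limits (degrees/s): [136.94, 136.94, 172.46, 180, 180, 180].

### API

Orientations are given as a 3x3 rotation matrix whose columns are the frame's x, y, z axes.
In Python, from rig import bot gives the robot as it stands.
- The arm moves only by the shell command python3 -m handwheel 'ROWS' [FORCE]. ROWS is JSON, a list of rows, each a list of 3 entries, a list of its own where there are three numbers: the shift along the tool's x, y, z in units of 25 mm (1.0 is 25 mm), then the turn, a rotation vector about the tool's x, y, z in degrees, then the finger opening in mm, from 0 to 87.8. In form: [[[tx, ty, tz], [wx, wy, wz], fingers], ...]. A call has 1 to 10 rows; each row shifts and turns the commanded pose from where the row before left it, along the tool's axes as they then stand; what a row does not reach is not made up. A row lasts 1/10 s, in which the tool goes at most 50 mm and 8.59 degrees, less where a joint would pass 70% of its speed; a pose out of reach is approached as far as the arm can. A call is refused whole if a number of a shift passes 1 or a number of a turn 8.59, either way. A call with a gripper value outside its range is refused whole. The fingers move at their own pace and stop on an object; FORCE is the grip in N (left out, the last holds). Time passes only in rows, so rows that do not move let the fingers close. It gives the time, the measured TCP pose, the force, the opening and the grip force at its end, in the units of the state.
- bot.state(): the state, without advancing time (a new reading comes with each control period).
- bot.grab_frame(name): name is "scene" or "top"; returns the picture (480x640x3 uint8, blue, green, red); there is no depth.
- bot.get_calibration(name): a dict with "K" (3x3 intrinsics, pixels), "R" (3x3) and "t" (3): a world point X has camera coordinates R X + t. Camera axes: x right, y down, z forward; pixel columns grow to the right and rows downward; lengths in m; the calibration is good to about 2 mm. A picture is of the moment at which its call begins. get_calibration takes no time and is no camera call.
- bot.finish_job(): hands the job in; it is judged then, once.
Trained networks look in the newest picture that a camera, given by its name, has taken for a name from the list of things; names that differ only in an ending like _2 or _b are one class to them, and where a whole thing is asked for, a point or a joint stands for the part that bears it (a point fixed in the world has none). Each returns a list of dicts, best first, with "p" (0 to 1); they miss things now and then, are a little off and sometimes report something else, mostly with a low value. They report only what shows in the picture. A call takes as long as a camera call.
- bot.outline_of(camera, thing): "pixels" (480x640 bool, what is visible of it) and "location" ([column, row] in pixels, amid what is visible of it).
The state is a dict: "time_s": time; "q": joint angles; "qvel": joint speeds; "joint_efforts": joint torques, N m; "position": TCP position; "tcp_rot": TCP orientation; "contact_force": force on the tool from outside, world axes, zero at the start; "ft_torque": the same for the moment, N m; "opening": finger opening in m; "gripper_force": force on a finger pad.
Only numpy, scipy, OpenCV 4.12 (cv2) and the standard library are available. Lean on these libraries where they do the work, as an engineer would, in place of code of your own. Each camera call takes 0.05 s, during which the arm holds its last target. There are 200 camera calls.

### The job

The steam espresso machine has to be refilled: first vent it by turning the steam knob on its deck until the white pointer faces the red mark, and leave it there. Then unscrew the black boiler cap beside the knob - nobody knows whether this one has a right-hand or a left-hand thread, so feel which way it comes loose - and lift it straight off. Finish still holding the cap level in the gripper a few centimetres above the filler hole, so that its drips fall back in, with the cup and everything else on the table left where it stands.

Things in the scene. Friction and masses are not known exactly. Their poses are not given: they have to be found in the camera images.
- machine: Red steam espresso machine, fixed, 240 deep (x) x 200 wide (y) x 240 mm high; origin at the centre of its underside; x axis from its front to its back (front faces the robot; filter holder handle sticks out 97 mm), z up. Flat steel top deck at z = 240 mm, with cap and filler at (30, 48) mm and the steam knob's axis at (20, -58) mm, nothing else.
- steam_knob (a joint): Angle of the steam knob (rad) about the vertical, growing anticlockwise seen from above. 0: white pointer straight to the machine's front (white dot, shut). 1.25: pointer at the red mark (steam, vented). Turns from -0.7 to 2.0 and stays where it is left; turning needs about 0.04 Nm.
- knob_grip (a point): Grip point on the axis of the steam knob, 28 mm above the deck. Black bar grip 40 long x 12 wide mm, from 10 to 40 mm above the deck, on a round skirt of 42 mm diameter and 10 mm height. The bar lies along the point's x axis; the white pointer line is on the bar's -x end. The point turns with the knob.
- steam_mark (a point): The red mark, a dot of 10 mm on the deck, 31 mm from the knob's axis.
- filler (a point): Centre of the 45 mm filler hole at deck level, under the cap. Quick thread of unknown hand, hidden, different from start to start. The wrong way the cap stops after about 3 degrees. The right way it turns easily without rising, lifts off freely at 53 to 77 degrees of turn (0.92 to 1.34 rad, best 66), then meets a stop. Elsewhere its lugs hold it down after 1 mm of lift.
- cap_centre (a point): Centre of the boiler cap's knob, half-way up, 19 mm above the deck when the cap is on. Round fluted black knob of 50 mm diameter and 38 mm height, underside on the deck, 130 to 210 g; below it a plug with three lugs reaches 16 mm into the filler. It is turned by gripping its sides. At the start it is screwed home.
- cup_rim (a point): Centre of the rim of the blue cup (92 mm wide, 60 mm high, with a handle) on the drip tray; a bystander.
- milk_jug_rim (a point): Centre of the rim of the steel milk jug (76 mm wide, 90 mm high); a bystander.
- sugar_jar: Glass sugar jar, 72 mm wide, 100 mm high, origin under its centre; a bystander.
- coffee_tin: Green coffee tin, 90 mm wide, 140 mm high, origin under its centre; a bystander.
- tamper: Steel tamper, 52 mm wide, 82 mm high, origin under its centre; a bystander.
- spoon_grip (a point): Handle of the wooden spoon, 170 mm long, lying on the table; a bystander.

How it is judged:
By the outcome, as a careful person would: the job done as asked, in the order asked, and still so for the second after the job is handed in, while the arm keeps its last pose, push and grip.
It also fails if it takes over 61 s, if anything falls off the work surface, if the arm or the gripper's body presses on something with over 40 N, if the wrist force passes 120 N, or if a joint passes its speed limit or range.

## Working session

There is one attempt and no reset: what is moved stays moved. The work goes in short steps, Python scripts to look and compute and a shell command to move; the robot and the scene stay as the last step left them, time stands still between calls to the robot, and variables do not carry over. Pictures are saved under pics/ and viewed, at most 12 in all, crops included, and the job is handed in when it is done.

```bash
mkdir -p pics; ls; python3 - <<'E'
from rig import bot
import cv2
for n in("scene","top"):
    cv2.imwrite(f"pics/{n}0.png",bot.grab_frame(n)); c=bot.get_calibration(n)
    print(n,c["K"],c["R"],c["t"])
    for th in("machine","steam_knob","steam_mark","cap_centre","cup_rim"):
        for d in bot.outline_of(n,th)[:2]: print(th,d["p"],d["location"],d["pixels"].sum())
s=bot.state();print(s["time_s"],s["tcp_rot"],s["position"],s["contact_force"])
E
```

```text
pics
scene [[610.98525266   0.         310.78738272]
 [  0.         610.98525266 234.25121613]
 [  0.           0.           1.        ]] [[ 0.96540452 -0.26049206  0.01174747]
 [-0.17847488 -0.69294498 -0.69855134]
 [ 0.19010743  0.67228799 -0.7154635 ]] [-0.56576393  0.21647924  1.38402326]
machine 0.91 [315.0, 231.5] 14083
steam_knob 0.74 [332.0, 203.6] 365
steam_mark 0.76 [313.0, 227.4] 14119
cap_centre 0.75 [314.5, 171.6] 480
cap_centre 0.5 [337.8, 441.9] 717
cup_rim 0.81 [284.2, 271.3] 794
cup_rim 0.24 [336.3, 200.9] 348
top [[450.91107503   0.         327.53773816]
 [  0.         450.91107503 234.5037575 ]
 [  0.           0.           1.        ]] [[ 0.01576612 -0.99987229 -0.00261372]
 [-0.9971338  -0.01552937 -0.07404746]
 [ 0.07399741  0.00377367 -0.99725129]] [0.00939118 0.59515597 1.43380369]
machine 0.95 [321.9, 232.3] 6544
machine 0.42 [293.1, 288.2] 376
steam_knob 0.73 [337.9, 216.7] 188
steam_knob 0.25 [466.4, 260.7] 206
cap_centre 0.57 [295.4, 220.7] 278
0.6 [[-9.04856494e-01  4.25716717e-01  3.45895823e-05]
 [ 4.25716718e-01  9.04856495e-01  1.14675772e-05]
 [-2.64166689e-05  2.51018752e-05 -9.99999999e-01]] [0.26606146 0.56552665 0.18329111] [0.40377817 0.68808081 0.08492291]
```

```bash
python3 - <<'E'
import cv2,numpy as np
a=cv2.imread("pics/scene0.png");b=cv2.imread("pics/top0.png")
cv2.imwrite("pics/c1.png",cv2.resize(a[130:310,210:450],None,fx=3.3,fy=3.3,interpolation=cv2.INTER_CUBIC))
cv2.imwrite("pics/c2.png",cv2.resize(b[170:290,250:410],None,fx=5,fy=5,interpolation=cv2.INTER_CUBIC))
E
```

```text
(no output)
```

View pics/c1.png

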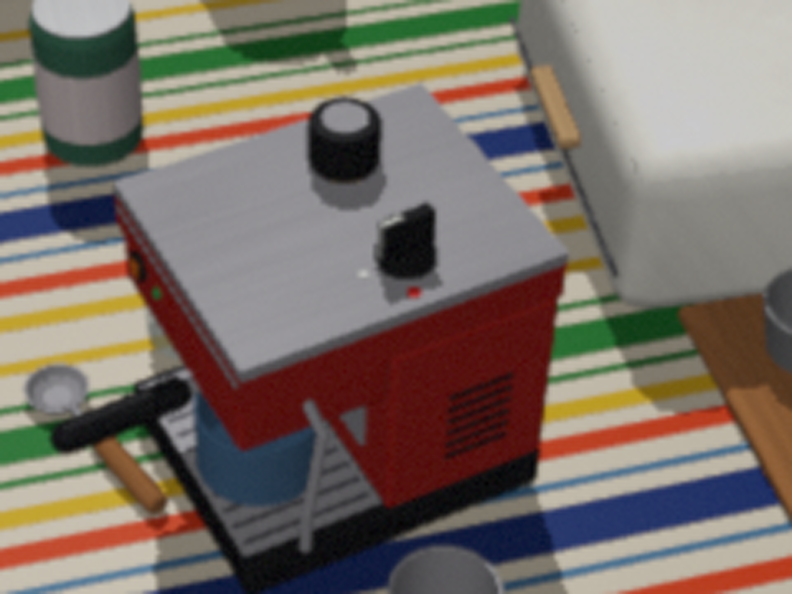

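View pics/c2.png

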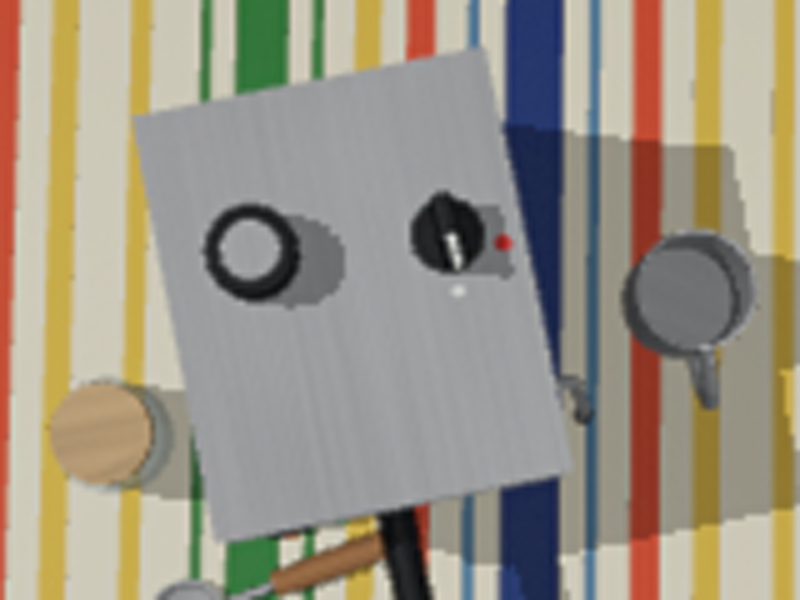

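View pics/scene0.png

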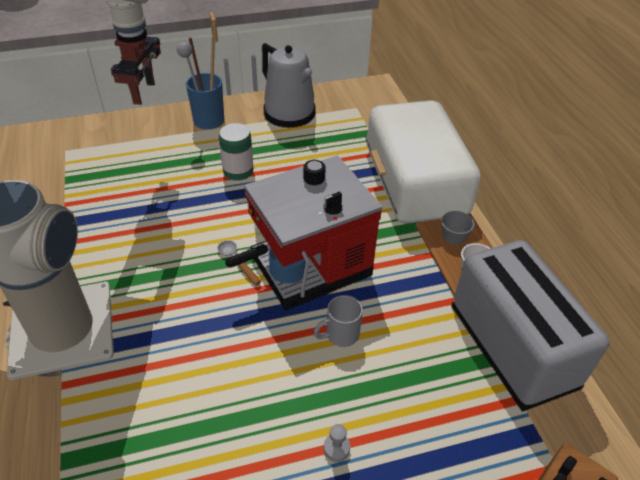

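The deck shows clearly in both views: in the top crop its corners are (135,115), (483,48), (570,468) and (218,542), the cap is at (252,252), the knob at (448,232) with its pointer on the white dot (458,291), and the red mark is at (503,242). I'll fit the machine pose from these points.

```bash
cat > h.py <<'E'
import numpy as np
from rig import bot
def proj(n,X):
    c=bot.get_calibration(n); p=(np.array(c["R"])@np.atleast_2d(X).T).T+np.array(c["t"]); p=p@np.array(c["K"]).T
    return p[:,:2]/p[:,2:]
def Rz(a): return np.array([[np.cos(a),-np.sin(a),0],[np.sin(a),np.cos(a),0],[0,0,1]])
E
python3 - <<'E'
from h import *
from scipy.optimize import least_squares
M=np.array([[.12,.1,.24],[.12,-.1,.24],[-.12,-.1,.24],[-.12,.1,.24],[-.011,-.058,.24],[.0102,-.0874,.24],[.03,.048,.278]])
top=np.array([[135,115],[483,48],[570,468],[218,542],[458,291],[503,242],[252,251]])/5+[250,170]-.4
sc=np.array([[424,86],[567,260],[240,380],[115,187],[363,273],[414,292],[345,119]])/3.3+[210,130]-.35
w={}
for use in("top","scene","both"):
    def f(p):
        X=M@Rz(p[2]).T+[p[0],p[1],0]; r=[]
        if use!="scene": r.append(proj("top",X)-top)
        if use!="top": r.append(proj("scene",X)-sc)
        return np.concatenate(r).ravel()
    s=least_squares(f,[.6,0,.1],loss="soft_l1"); p=s.x
    print(use,p,np.degrees(p[2]),np.round(s.fun,1))
    for n,v in(("knob",[.02,-.058,.268]),("cap",[.03,.048,.259])): print(n,Rz(p[2])@v+[p[0],p[1],0])
E
```

```text
top [0.59630114 0.0391992  0.21596906] 12.37411557213728 [-0.8  0.2  0.5 -0.6  0.9  0.5 -0.6  0.3  0.2 -0.1  0.1  0.1 -0.3 -0.5]
knob [ 0.62826558 -0.01316754  0.268     ]
cap [0.6153181  0.09251294 0.259     ]
scene [0.59630357 0.03850793 0.21088316] 12.082715207034155 [-0.5  0.   0.6 -1.1 -0.1 -1.7 -0.3 -1.   0.2  1.6 -0.   1.3  0.1  0.8]
knob [ 0.62800126 -0.01402069  0.268     ]
cap [0.61559143 0.09172426 0.259     ]
both [0.59634334 0.03902562 0.21336777] 12.22507296510804 [-0.6  0.1  0.7 -0.6  0.8  0.6 -0.7  0.2  0.2 -0.   0.2  0.2 -0.2 -0.5
 -0.7 -0.1  0.6 -1.4  0.  -1.8 -0.4 -1.   0.2  1.4 -0.   1.1  0.   0.7]
knob [ 0.62817145 -0.01342408  0.268     ]
cap [0.61549892 0.09228971 0.259     ]
```

```bash
python3 -m handwheel '[[[0,0,-1],[0,0,0],60],[[0,0,-1],[0,0,0],60],[[0,0,-1],[0,0,0],60],[[-0.5,-0.3,-1],[0,0,0],60],[[-1,-0.65,-1],[0,0,0],60],[[-1,-0.65,0],[0,0,0],60],[[-1,-0.65,0],[0,0,0],60],[[-1,-0.65,0],[0,0,0],60],[[-1,-0.65,0],[0,0,0],60],[[-1,-0.65,0],[0,0,0],60]]' 20
python3 -m handwheel '[[[-1,-0.65,0],[0,0,0],60],[[-1,-0.65,0],[0,0,0],60],[[-1,-0.65,0],[0,0,0],60],[[-1,-0.65,0],[0,0,0],60],[[-1,-0.65,0],[0,0,0],60],[[-1,-0.65,0],[0,0,0],60],[[-1,-0.65,0],[0,0,0],60],[[-1,-0.65,0],[0,0,0],60],[[-1,-0.65,0],[0,0,0],60],[[-1,-0.65,0],[0,0,0],60]]'
python3 -m handwheel '[[[-1,-0.65,0],[0,0,0],60],[[-1,-0.65,0],[0,0,0],60],[[-1,-0.65,0],[0,0,0],60],[[-1,-0.65,0],[0,0,0],60],[[-1,-0.65,0],[0,0,0],60],[[-0.5,-0.3,0],[0,0,8.5],60],[[0,0,0],[0,0,8.5],60],[[0,0,0],[0,0,8.5],60],[[0,0,0],[0,0,8.5],60],[[0,0,0],[0,0,8.5],60]]'
python3 -m handwheel '[[[0,0,0],[0,0,8.5],60],[[0,0,0],[0,0,8.5],60],[[0,0,0],[0,0,8.5],60],[[0,0,0],[0,0,8.5],60],[[0,0,0],[0,0,8.5],60],[[0,0,0],[0,0,8.5],60],[[0,0,0],[0,0,8.5],60],[[0,0,0],[0,0,8.5],60],[[0,0,0],[0,0,8.5],60],[[0,0,0],[0,0,8.5],60]]'
cat >> h.py <<'E'
def delta(x,y,z,ang):
    s=bot.state();R=np.array(s["tcp_rot"]);p=np.array(s["position"])
    c,n=np.cos(np.radians(ang)),np.sin(np.radians(ang)); T=np.array([[c,n,0],[n,-c,0],[0,0,-1]])
    from scipy.spatial.transform import Rotation as Q
    print("t",s["time_s"],"p",p.round(4),"ang",np.degrees(np.arctan2(R[1,0],R[0,0])).round(2),"q6",s["q"][5],"F",np.round(s["contact_force"],1),"M",np.round(s["ft_torque"],2),"open",s["opening"],"g",s["gripper_force"])
    print("units",(R.T@(np.array([x,y,z])-p)/.025).round(3),"rotvec",np.degrees(Q.from_matrix(R.T@T).as_rotvec()).round(2))
E
python3 -c "
from h import *
delta(.6282,-.0134,.2545,14)"
```

```text
time_s: 1.6
position: [0.3689, 0.4003, 0.3084]
tcp_rot: [[-0.905, 0.426, 0.0], [0.426, 0.905, 0.0], [-0.0, 0.0, -1.0]]
contact_force: [0.8, 0.7, -0.2]
opening: 0.0597
gripper_force: 0.0
time_s: 2.6
position: [0.5259, 0.1467, 0.3084]
tcp_rot: [[-0.905, 0.426, 0.0], [0.426, 0.905, 0.0], [-0.0, 0.0, -1.0]]
contact_force: [0.0, 1.0, 0.4]
opening: 0.0602
gripper_force: 0.0
time_s: 3.6
position: [0.612, 0.0089, 0.3082]
tcp_rot: [[-0.374, 0.928, -0.0], [0.928, 0.374, -0.0], [0.0, -0.0, -1.0]]
contact_force: [0.3, 0.2, 0.2]
opening: 0.0598
gripper_force: 0.0
time_s: 4.6
position: [0.612, 0.009, 0.3083]
tcp_rot: [[0.891, 0.453, -0.0], [0.453, -0.891, -0.0], [-0.0, -0.0, -1.0]]
contact_force: [0.9, 0.0, 0.0]
opening: 0.0602
gripper_force: 0.0
t 4.6 p [0.612  0.009  0.3083] ang 26.95 q6 62.778542000429056 F [0.9 0.  0. ] M [ 0.02  0.12 -0.02] open 0.060197850435606666 g 0.0
units [0.172 1.094 2.151] rotvec [-0.000e+00  1.000e-02  1.295e+01]
```

```bash
python3 -m handwheel '[[[0.08,0.55,0],[0,0,0],50],[[0.09,0.55,0],[0,0,6.5],50],[[0,0,0.4],[0,0,6.5],50],[[0,0,0.6],[0,0,0],50],[[0,0,0.6],[0,0,0],50],[[0,0,0.4],[0,0,0],50],[[0,0,0.15],[0,0,0],50],[[0,0,0],[0,0,0],50]]'
python3 -m handwheel '[[[0,0,0],[0,0,0],20],[[0,0,0],[0,0,0],20],[[0,0,0],[0,0,0],5],[[0,0,0],[0,0,0],5],[[0,0,0],[0,0,0],5],[[0,0,0],[0,0,0],5]]' 20
python3 - <<'E'
from h import *
import cv2
delta(.6282,-.0134,.2545,14)
a=bot.grab_frame("scene"); cv2.imwrite("pics/c3.png",cv2.resize(a[130:310,210:450],None,fx=3.3,fy=3.3,interpolation=cv2.INTER_CUBIC))
E
```

```text
time_s: 5.4
position: [0.628, -0.0134, 0.2537]
tcp_rot: [[0.969, 0.248, -0.001], [0.248, -0.969, 0.0], [-0.001, -0.0, -1.0]]
contact_force: [-0.2, 0.3, 0.0]
opening: 0.0501
gripper_force: 0.0
time_s: 6.0
position: [0.6285, -0.0135, 0.2547]
tcp_rot: [[0.969, 0.247, 0.0], [0.247, -0.969, -0.0], [0.0, 0.0, -1.0]]
contact_force: [0.5, 0.4, 0.5]
opening: 0.0063
gripper_force: 0.0
t 6.0 p [ 0.6285 -0.0135  0.2547] ang 14.3 q6 73.38340076847236 F [0.5 0.4 0.5] M [ 0.07  0.15 -0.  ] open 0.006310962772672823 g 0.0
units [-0.01  -0.007  0.007] rotvec [ 0.   -0.01  0.3 ]
```

View pics/c3.png

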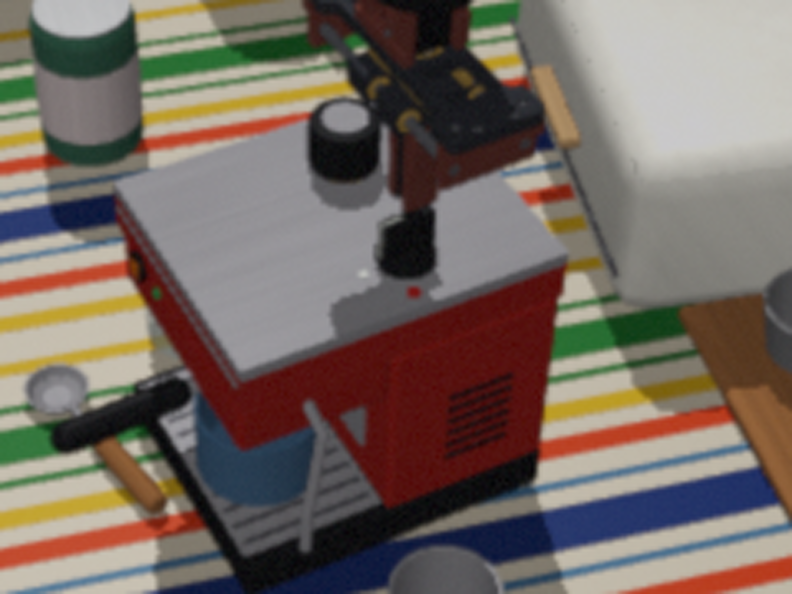

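```bash
python3 - <<'E'
from h import *
for z in(.2547,.28,.30): print(z,(proj("scene",[.6285,-.0135,z])-[210,130])*3.3)
import cv2
a=bot.grab_frame("top"); cv2.imwrite("pics/c4.png",cv2.resize(a[170:290,250:410],None,fx=5,fy=5,interpolation=cv2.INTER_CUBIC))
print(bot.state()["opening"],bot.state()["position"],(proj("top",[.6285,-.0135,.28])-[250,170])*5)
E
```

```text
0.2547 [[405.58641557 245.29319597]]
0.28 [[407.07040065 216.376459  ]]
0.3 [[408.27322023 192.93847586]]
0.0051864004633093595 [ 0.62844288 -0.01347961  0.25455124] [[447.88367723 224.78076824]]
```

View pics/c4.png

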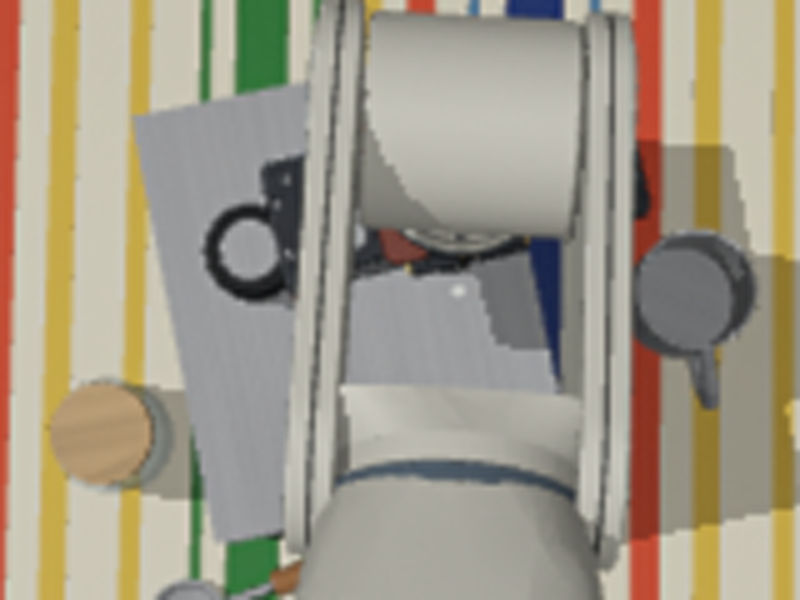

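```bash
python3 - <<'E'
from h import *
import cv2
from scipy.optimize import least_squares
M=np.array([[.12,.1,.24],[.12,-.1,.24],[-.12,-.1,.24],[-.12,.1,.24],[-.011,-.058,.24],[.0102,-.0874,.24],[.03,.048,.278]])
top=np.array([[135,115],[483,48],[570,468],[218,542],[458,291],[503,242],[252,251]])/5+[250,170]-.4
sc=np.array([[424,86],[567,260],[240,380],[115,187],[363,273],[414,292],[345,119]])/3.3+[210,130]-.35
f=lambda p:np.concatenate([proj(n,M@Rz(p[2]).T+[p[0],p[1],p[3]])-u for n,u in(("top",top),("scene",sc))]).ravel()
s=least_squares(f,[.6,0,.2,0]);print(s.x,s.fun.round(1))
a=cv2.imread("pics/scene0.png");b=bot.grab_frame("scene")
r=slice(165,220),slice(310,355)
cv2.imwrite("pics/c5.png",cv2.resize(np.hstack([a[r],b[r]]),None,fx=8,fy=8,interpolation=cv2.INTER_CUBIC))
E
```

```text
[ 0.5964677   0.03933572  0.21368466 -0.00102478] [-0.7  0.1  0.6 -0.6  0.7  0.5 -0.7  0.2  0.1 -0.   0.   0.1 -0.3 -0.5
 -0.8  0.1  0.6 -1.2  0.1 -1.6 -0.3 -0.7  0.2  1.6 -0.   1.3  0.   0.9]
```

View pics/c5.png

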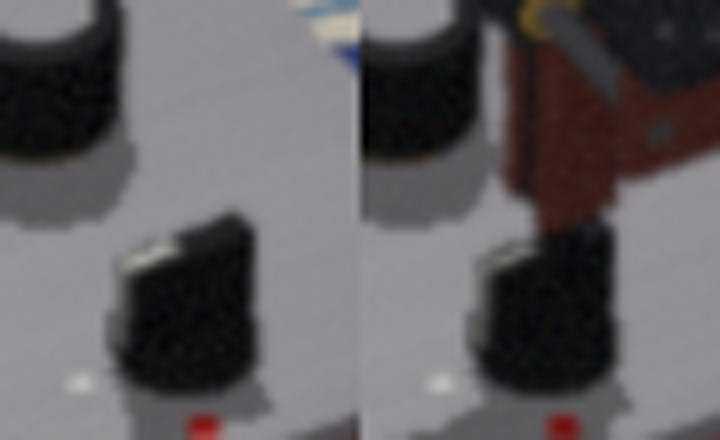

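The machine height fits, but the picture shows the fingertips just above the bar top, at about zoom (575,230). That is roughly 30 mm higher than reported, so the fingers closed on nothing. I'll check the tool numbers, then reopen and lower in steps while watching the force.

```bash
python3 -m handwheel '[[[0,0,0],[0,0,0],50],[[0,0,0],[0,0,0],50],[[0,0,0],[0,0,0],50],[[0,0,0],[0,0,0],50],[[0,0,0.2],[0,0,0],50],[[0,0,0.2],[0,0,0],50],[[0,0,0.1],[0,0,0],50],[[0,0,0],[0,0,0],50]]' 20
python3 - <<'E'
from h import *
import cv2
print(bot.pinch_z,[a for a in dir(bot) if a[0]!="_"])
delta(.6282,-.0134,.2545,14)
a=bot.grab_frame("scene"); cv2.imwrite("pics/c6.png",cv2.resize(a[145:235,290:380],None,fx=6,fy=6,interpolation=cv2.INTER_CUBIC))
for sgn in(-1,1):
    s=bot.state();R=np.array(s["tcp_rot"]);print((proj("scene",np.array(s["position"])+sgn*.025*R[:,1])-[290,145])*6)
E
```

```text
time_s: 6.95
position: [0.628, -0.0135, 0.2412]
tcp_rot: [[0.969, 0.247, -0.001], [0.247, -0.969, 0.0], [-0.001, -0.0, -1.0]]
contact_force: [0.7, 0.3, 0.4]
opening: 0.0499
gripper_force: 0.0
0.0187 ['MotionError', 'finish_job', 'get_calibration', 'grab_frame', 'outline_of', 'pinch_z', 'state']
t 6.95 p [ 0.628  -0.0135  0.2412] ang 14.3 q6 73.38664051824829 F [0.7 0.3 0.4] M [ 0.06  0.15 -0.02] open 0.049852725265818715 g 0.0
units [ 0.007 -0.002 -0.531] rotvec [-0.02  0.07  0.3 ]
[[220.20984525 341.36951526]]
[[291.29527835 424.92178955]]
```

View pics/c6.png

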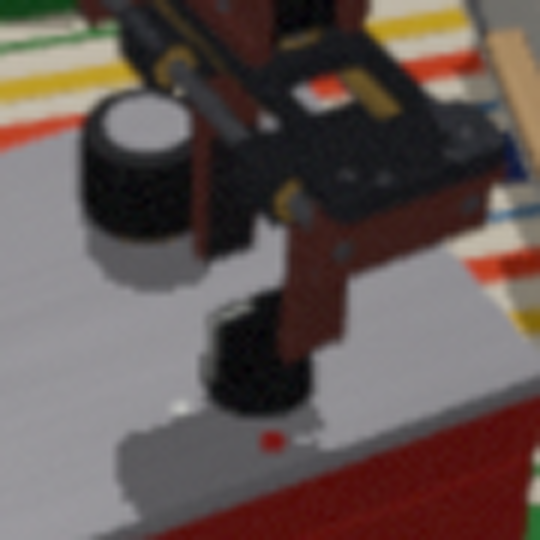

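The near fingertip's lower end is at (312,352) and the far one's at (230,250). Against projections of (291,425) and (220,341), the tips are about 37 mm higher than reported and about 4 mm further in x. I'll go on by vision and force, in small steps.

```bash
python3 -m handwheel '[[[-0.12,0,0.2],[0,0,0],50],[[0,0,0.2],[0,0,0],50],[[0,0,0.1],[0,0,0],50],[[0,0,0],[0,0,0],50]]'
python3 -m handwheel '[[[0,0,0.2],[0,0,0],50],[[0,0,0.2],[0,0,0],50],[[0,0,0],[0,0,0],50]]'
python3 - <<'E'
from h import *
import cv2
delta(.6282,-.0134,.2545,14)
a=bot.grab_frame("scene"); cv2.imwrite("pics/c7.png",cv2.resize(a[145:235,290:380],None,fx=6,fy=6,interpolation=cv2.INTER_CUBIC))
E
```

```text
time_s: 7.4
position: [0.6252, -0.0142, 0.2289]
tcp_rot: [[0.969, 0.247, -0.001], [0.247, -0.969, 0.0], [-0.001, -0.0, -1.0]]
contact_force: [-0.0, -0.5, 0.5]
opening: 0.0497
gripper_force: 0.0
time_s: 7.7
position: [0.625, -0.0142, 0.2185]
tcp_rot: [[0.969, 0.247, -0.002], [0.247, -0.969, 0.0], [-0.001, -0.0, -1.0]]
contact_force: [0.1, 0.1, -0.7]
opening: 0.0499
gripper_force: 0.0
t 7.7 p [ 0.625  -0.0142  0.2185] ang 14.3 q6 73.30546034531262 F [ 0.1  0.1 -0.7] M [ 0.01  0.08 -0.06] open 0.049854786774740534 g 0.0
units [ 0.131 -0.    -1.439] rotvec [-0.02  0.08  0.3 ]
```

View pics/c7.png

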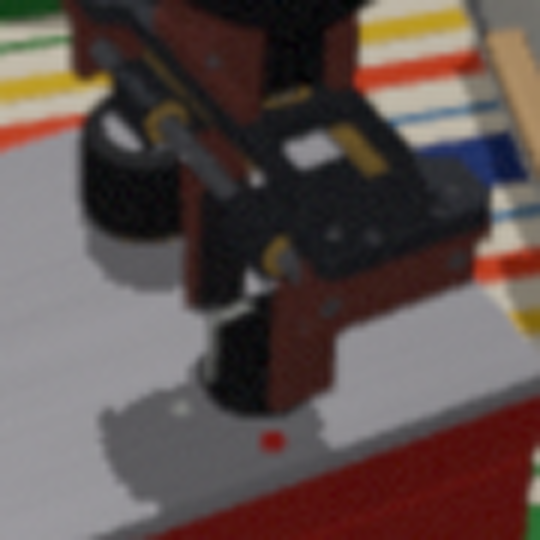

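Near fingertip is at (300,395), now beside the bar. Closing.

```bash
python3 -m handwheel '[[[0,0,0],[0,0,0],20],[[0,0,0],[0,0,0],5],[[0,0,0],[0,0,0],5],[[0,0,0],[0,0,0],5],[[0,0,0],[0,0,0],5]]' 20
python3 -c "
from h import *
delta(.6282,-.0134,.2185,14)"
```

```text
time_s: 8.25
position: [0.6256, -0.0142, 0.2196]
tcp_rot: [[0.969, 0.247, 0.0], [0.247, -0.969, 0.0], [0.0, 0.0, -1.0]]
contact_force: [-0.3, 0.5, -0.4]
opening: 0.0137
gripper_force: 0.0
t 8.25 p [ 0.6256 -0.0142  0.2196] ang 14.3 q6 73.30584844377437 F [-0.3  0.5 -0.4] M [ 0.02  0.2  -0.  ] open 0.01365633114367881 g 0.0
units [ 0.11  -0.006  0.045] rotvec [ 0.   -0.01  0.3 ]
```

```bash
python3 -m handwheel '[[[0,0,0],[0,0,0],5],[[0,0,0],[0,0,0],5],[[0,0,0],[0,0,0],5]]' 20
python3 -m handwheel '[[[0,0,0],[0,0,-4],5],[[0,0,0],[0,0,-5],5],[[0,0,0],[0,0,-5],5],[[0,0,0],[0,0,-5],5],[[0,0,0],[0,0,-4],5],[[0,0,0],[0,0,0],5]]' 20
python3 -c "
from h import *
delta(.6282,-.0134,.2185,83.8)"
```

```text
time_s: 8.55
position: [0.6255, -0.0139, 0.2196]
tcp_rot: [[0.969, 0.247, 0.0], [0.247, -0.969, 0.001], [0.0, -0.0, -1.0]]
contact_force: [-0.7, 3.3, 1.6]
opening: 0.0116
gripper_force: 20.0
time_s: 9.15
position: [0.6256, -0.014, 0.2197]
tcp_rot: [[0.795, 0.607, 0.0], [0.607, -0.795, 0.0], [0.0, -0.0, -1.0]]
contact_force: [-0.8, 3.4, 1.0]
opening: 0.012
gripper_force: 20.0
t 9.15 p [ 0.6256 -0.014   0.2197] ang 37.34 q6 50.27173670554456 F [-0.8  3.4  1. ] M [ 0.49  0.14 -0.02] open 0.011982812748200206 g 19.979064166545868
units [0.095 0.045 0.046] rotvec [ 0.000e+00 -3.000e-02 -4.646e+01]
```

Gripped at 12 mm and turning with little force. Carrying on to the mark.

```bash
python3 -m handwheel '[[[0,0,0],[0,0,-5],5],[[0,0,0],[0,0,-5],5],[[0,0,0],[0,0,-6],5],[[0,0,0],[0,0,-6],5],[[0,0,0],[0,0,-6],5],[[0,0,0],[0,0,-6],5],[[0,0,0],[0,0,-5],5],[[0,0,0],[0,0,-4],5],[[0,0,0],[0,0,-3.5],5],[[0,0,0],[0,0,0],5]]' 20
python3 - <<'E'
from h import *
import cv2
delta(.6282,-.0134,.2185,83.8)
a=bot.grab_frame("scene"); cv2.imwrite("pics/c8.png",cv2.resize(a[155:235,300:380],None,fx=7,fy=7,interpolation=cv2.INTER_CUBIC))
E
```

```text
time_s: 10.15
position: [0.6259, -0.0141, 0.2196]
tcp_rot: [[0.109, 0.994, 0.001], [0.994, -0.109, 0.0], [0.0, 0.001, -1.0]]
contact_force: [1.3, 3.8, 0.9]
opening: 0.0119
gripper_force: 20.0
t 10.15 p [ 0.6259 -0.0141  0.2196] ang 83.73 q6 3.8761567044085075 F [1.3 3.8 0.9] M [ 0.38 -0.13  0.09] open 0.011857445945583309 g 19.97968554496765
units [0.037 0.089 0.045] rotvec [ 0.04 -0.01 -0.07]
```

View pics/c8.png

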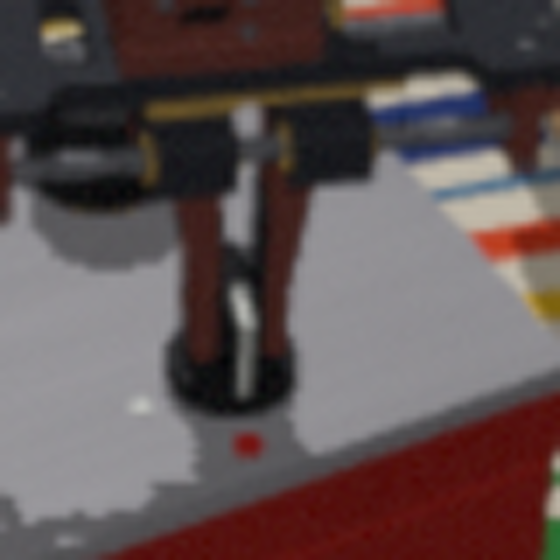

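The pointer end at (245,390) lines up with the red dot at (248,443), so the knob is vented. Next I'll release, rise, estimate the true tip height, and go to the cap.

```bash
python3 - <<'E'
from h import *
for z in(.25,.255,.26): print(z,[((proj("scene",[x,-.0134-.010,z])-[300,155])*7).round(0) for x in(.616,.6404)])
E
python3 -m handwheel '[[[0,0,0],[0,0,0],30],[[0,0,0],[0,0,0],45],[[0,0,0],[0,0,0],60],[[0,0,-0.4],[0,0,0],80],[[0,0,-1],[0,0,0],80],[[0,0,-0.8],[0,0,0],80],[[0,0,0],[0,0,0],80]]' 30
python3 -c "
from h import *
delta(.6132,.0916,.2115,83.8)"
```

```text
0.25 [array([[200., 385.]]), array([[276., 371.]])]
0.255 [array([[200., 373.]]), array([[277., 359.]])]
0.26 [array([[201., 361.]]), array([[278., 347.]])]
time_s: 10.9
position: [0.6275, -0.0144, 0.2783]
tcp_rot: [[0.108, 0.994, 0.006], [0.994, -0.108, -0.0], [0.0, 0.006, -1.0]]
contact_force: [1.1, 0.9, -0.3]
opening: 0.0646
gripper_force: 0.0
t 10.9 p [ 0.6275 -0.0144  0.2783] ang 83.78 q6 3.8225900429011093 F [ 1.1  0.9 -0.3] M [-0.05  0.1  -0.02] open 0.06463199065205598 g 0.0
units [ 4.154 -1.046  2.667] rotvec [ 0.35 -0.01 -0.02]
```

```bash
python3 -m handwheel '[[[0.5,-0.1,0],[0,0,0],84],[[0.9,-0.25,0],[0,0,0],84],[[1,-0.25,0],[0,0,0],84],[[0.9,-0.25,0],[0,0,0],84],[[0.6,-0.15,0],[0,0,0],84],[[0.25,-0.05,0],[0,0,0],84],[[0,0,0],[0,0,0],84]]'
python3 -c "
from h import *
delta(.6132,.0916,.209,83.8)"
```

```text
time_s: 11.6
position: [0.6103, 0.0925, 0.274]
tcp_rot: [[0.107, 0.994, -0.001], [0.994, -0.107, -0.0], [-0.0, -0.001, -1.0]]
contact_force: [0.4, 0.2, 0.2]
opening: 0.0843
gripper_force: 0.0
t 11.6 p [0.6103 0.0925 0.274 ] ang 83.88 q6 13.644910921360182 F [0.4 0.2 0.2] M [-0.07  0.09  0.  ] open 0.08425323672168959 g 0.0
units [-0.023  0.121  2.598] rotvec [-0.05  0.02  0.08]
```

```bash
python3 -m handwheel '[[[0,0,0.4],[0,0,0],84],[[0,0,0.7],[0,0,0],84],[[0,0,0.7],[0,0,0],84],[[0,0,0.4],[0,0,0],84],[[0,0,0.2],[0,0,0],84],[[0,0,0.2],[0,0,0],84],[[0,0,0],[0,0,0],84]]'
python3 - <<'E'
from h import *
import cv2
delta(.6132,.0916,.209,83.8)
a=bot.grab_frame("scene"); cv2.imwrite("pics/c9.png",cv2.resize(a[135:235,275:375],None,fx=6,fy=6,interpolation=cv2.INTER_CUBIC))
E
```

```text
time_s: 12.3
position: [0.6106, 0.0915, 0.2092]
tcp_rot: [[0.108, 0.994, -0.0], [0.994, -0.108, -0.0], [-0.0, -0.0, -1.0]]
contact_force: [0.3, -0.5, -0.8]
opening: 0.0842
gripper_force: 0.0
t 12.3 p [0.6106 0.0915 0.2092] ang 83.78 q6 13.635334380732365 F [ 0.3 -0.5 -0.8] M [-0.03  0.02 -0.02] open 0.08423349674625626 g 0.0
units [0.015 0.102 0.009] rotvec [-0.02  0.01 -0.02]
```

View pics/c9.png

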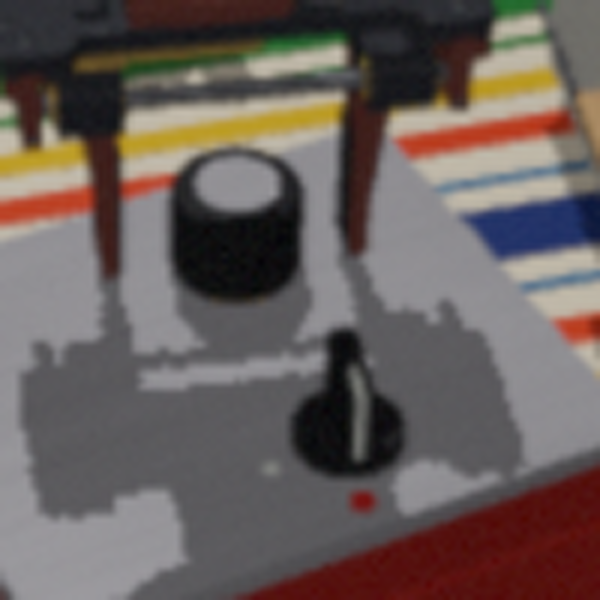

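The tips at (112,278) and (357,252) straddle the cap, which is centred near (236,225), and the pointer aims at the red mark. Closing on the cap.

```bash
python3 -m handwheel '[[[0,0.1,0],[0,0,0],60],[[0,0,0],[0,0,0],40],[[0,0,0],[0,0,0],40],[[0,0,0],[0,0,0],40],[[0,0,0],[0,0,0],40],[[0,0,0],[0,0,0],40]]' 35
python3 -c "
from h import *
delta(.6132,.0916,.209,83.8)"
python3 -m handwheel '[[[0,0,0],[0,0,-2],40],[[0,0,0],[0,0,-2],40],[[0,0,0],[0,0,-2],40],[[0,0,0],[0,0,0],40]]' 35
python3 -c "
from h import *
delta(.6132,.0916,.209,83.8)"
```

```text
time_s: 12.95
position: [0.6131, 0.0915, 0.2097]
tcp_rot: [[0.108, 0.994, 0.0], [0.994, -0.108, 0.0], [0.0, 0.0, -1.0]]
contact_force: [0.7, -0.2, 1.3]
opening: 0.0497
gripper_force: 35.0
t 12.95 p [0.6131 0.0915 0.2097] ang 83.8 q6 13.585238317024148 F [ 0.7 -0.2  1.3] M [-0.06  0.11 -0.03] open 0.04971350784672951 g 35.00017046928406
units [0.003 0.002 0.027] rotvec [ 0.01 -0.    0.  ]
time_s: 13.35
position: [0.6132, 0.0915, 0.2097]
tcp_rot: [[0.003, 1.0, 0.0], [1.0, -0.003, 0.0], [0.0, 0.0, -1.0]]
contact_force: [0.7, -0.3, 1.3]
opening: 0.0493
gripper_force: 35.0
t 13.35 p [0.6132 0.0915 0.2097] ang 89.82 q6 7.565228376056685 F [ 0.7 -0.3  1.3] M [-0.04  0.1  -0.02] open 0.04932024774047646 g 34.999932646751404
units [ 0.003 -0.001  0.027] rotvec [ 0.02 -0.    6.02]
```

Six degrees anticlockwise with no reaction moment, so this is the loosening way. Going on to 66 degrees.

```bash
python3 -m handwheel '[[[0,0,0],[0,0,-4],40],[[0,0,0],[0,0,-6],40],[[0,0,0],[0,0,-7],40],[[0,0,0],[0,0,-7],40],[[0,0,0],[0,0,-6],40],[[0,0,0],[0,0,0],40]]' 35
python3 -c "
from h import *
delta(.6132,.0916,.209,149.8)"
python3 -m handwheel '[[[0,0,0],[0,0,-6],40],[[0,0,0],[0,0,-7],40],[[0,0,0],[0,0,-7],40],[[0,0,0],[0,0,-6],40],[[0,0,0],[0,0,-4],40],[[0,0,0],[0,0,0],40]]' 35
python3 -c "
from h import *
delta(.6132,.0916,.209,149.8)"
```

```text
time_s: 13.95
position: [0.6132, 0.0915, 0.2097]
tcp_rot: [[-0.497, 0.868, 0.0], [0.868, 0.497, 0.0], [-0.0, 0.0, -1.0]]
contact_force: [-0.2, -0.2, 1.5]
opening: 0.0495
gripper_force: 35.0
t 13.95 p [0.6132 0.0915 0.2097] ang 119.81 q6 -22.4178688905406 F [-0.2 -0.2  1.5] M [-0.06  0.02  0.06] open 0.04950567462196297 g 34.99924063682556
units [0.004 0.001 0.026] rotvec [ 1.000e-02  1.000e-02 -2.999e+01]
time_s: 14.55
position: [0.6132, 0.0915, 0.2097]
tcp_rot: [[-0.863, 0.505, 0.0], [0.505, 0.863, 0.0], [-0.0, 0.0, -1.0]]
contact_force: [-0.1, 0.7, 2.2]
opening: 0.0494
gripper_force: 35.0
t 14.55 p [0.6132 0.0915 0.2097] ang 149.66 q6 -52.26824305798659 F [-0.1  0.7  2.2] M [0.   0.03 0.04] open 0.04941338739215438 g 34.99963045120239
units [0.004 0.003 0.027] rotvec [ 0.01  0.02 -0.14]
```

```bash
python3 -m handwheel '[[[0,0,-0.1],[0,0,0],40],[[0,0,-0.1],[0,0,0],40],[[0,0,0],[0,0,0],40]]' 35
python3 -m handwheel '[[[0,0,-0.1],[0,0,0],40],[[0,0,-0.1],[0,0,0],40],[[0,0,0],[0,0,0],40]]' 35
```

```text
time_s: 14.85
position: [0.6132, 0.0915, 0.2148]
tcp_rot: [[-0.864, 0.504, 0.0], [0.504, 0.864, 0.0], [-0.0, 0.0, -1.0]]
contact_force: [-0.5, 0.2, -0.6]
opening: 0.0495
gripper_force: 35.0
time_s: 15.15
position: [0.6134, 0.0915, 0.22]
tcp_rot: [[-0.864, 0.503, 0.001], [0.503, 0.864, 0.0], [-0.001, 0.0, -1.0]]
contact_force: [-0.1, -0.3, -2.1]
opening: 0.0495
gripper_force: 35.0
```

Free: only the cap's weight shows on the wrist. Lifting on.

```bash
python3 -m handwheel '[[[0,0,-0.2],[0,0,0],40],[[0,0,-0.3],[0,0,0],40],[[0,0,-0.3],[0,0,0],40],[[0,0,-0.3],[0,0,0],40],[[0,0,-0.2],[0,0,0],40],[[0,0,-0.1],[0,0,0],40],[[0,0,0],[0,0,0],40],[[0,0,0],[0,0,0],40],[[0,0,0],[0,0,0],40]]' 35
python3 - <<'E'
from h import *
import cv2
delta(.6132,.0916,.209,149.8)
a=bot.grab_frame("scene"); cv2.imwrite("pics/c10.png",cv2.resize(a[115:295,225:425],None,fx=3.3,fy=3.3,interpolation=cv2.INTER_CUBIC))
E
```

```text
time_s: 16.05
position: [0.6129, 0.0915, 0.2541]
tcp_rot: [[-0.864, 0.503, -0.001], [0.503, 0.864, -0.0], [0.001, -0.0, -1.0]]
contact_force: [-0.5, -0.2, -1.5]
opening: 0.0495
gripper_force: 35.0
t 16.05 p [0.6129 0.0915 0.2541] ang 149.8 q6 -52.413953806152 F [-0.5 -0.2 -1.5] M [-0.03 -0.03  0.02] open 0.049453747387487076 g 34.999642968177795
units [-0.01   0.012  1.805] rotvec [-0.02 -0.03  0.  ]
```

View pics/c10.png

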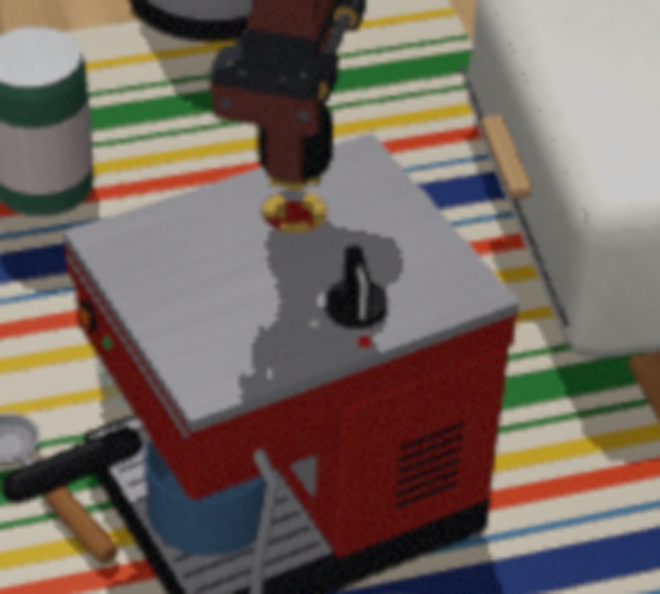

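The cap is off, held level over the open filler ring at (295,212). The pointer at (360,300) still faces the red mark at (365,342), and the cup hasn't moved.

```bash
python3 -c "
from rig import bot
print(bot.finish_job())"
```

```text
the job is handed in; nothing more can be done
None
```

The job is handed in: the steam knob is left at the red mark, the cap came loose anticlockwise (right-hand thread), and the gripper holds it level about 45 mm above the filler hole, with nothing in the last picture disturbed.

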